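Find the flat of a focus-drive shaft and hold the collar on it

TASK

The focus drive's D-shaped shaft has stopped with its flat turned away from the pointer. Feel for the flat with the fingers, turn the shaft until the flat squarely faces the pointer, and gently, without forcing it, fit the collar with the set screw over the shaft: fully down on the shoulder, its set screw on the flat and aimed at the pointer. Finish while still holding the collar there in the fingers, so that a colleague can tighten the screw, and leave the other things alone.

Things in the scene. Friction and masses are not known exactly. Their poses are not given: they have to be found in the camera images.
- drive: Focus drive fixed to the bench: white box 120 x 110 mm in x and y, top 60 mm high, on a foot plate 150 x 130 x 8 mm. Origin: centre of its underside, on the shaft's upright axis. On top: a round dark boss (radius 18 mm, 60 to 75 mm high), the shoulder, and above it the steel D-shaft (75 to 112 mm). The shaft turns about its upright axis against light friction (0.05 N m) and stays where it is left.
- shaft_top (a point): Point on the shaft's axis at its top, 112 mm above the bench; axes as the drive's, they do not turn with the shaft. The shaft is a 24 mm round rod with one flat, 19.5 mm wide and 7 mm from the axis, along its whole length; top edges chamfered 2 mm. Two parallel fingers close to about 19 mm square on the flat, 12 + 12 cos(0.948 - d) mm if d rad off square either way, 24 mm if d is over 0.948.
- pointer (a point): Middle of the pointer: a small steel block (16 x 6 x 10 mm, top 70 mm above the bench) on the box, 50 mm from the shaft's axis in the drive's own +x direction. At the start the flat faces a direction 0.6 to 1.5 rad counter-clockwise (seen from above) of the pointer; the exact angle is not given: feel or see it.
- shoulder (a point): Point on the shaft's axis at the height of the shoulder (75 mm above the bench), on which the collar's underside must rest. Its axes are the drive's.
- screw_home (a point): Where the middle of the set-screw's head belongs: 28 mm from the shaft's axis towards the pointer, 90 mm above the bench.
- collar: Loose aluminium collar, 0.12 kg, 44 mm outside, 30 mm high, upright on a black rubber pad (140 x 140 x 4 mm). Origin: centre of its underside; z up along the bore. D-shaped through bore: 26 mm round with a flat 8 mm from the axis on its +x side, so 1 mm play all round on the shaft. It goes down only with its flat on the shaft's flat, and then turns with the shaft. Fully down, 7 mm of shaft stands above it.
- screw (a point): Middle of the head of the collar's set screw, 28 mm from the collar's axis on its +x side, 15 mm above its underside. The steel head is 10 mm across and reaches out to 32 mm from the axis: grasp the collar across its y, clear of the screw.
- lens: Bystander: steel microscope objective standing on the bench, 34 mm diameter, 54 mm high, narrowing upwards; origin at the centre of its underside.
- spacer: Bystander: plain aluminium ring without screw or flat, 44 mm outside, 30 mm bore, 14 mm high; origin at the centre of its underside.
- slidebox: Bystander: closed white plastic slide box 85 x 50 x 34 mm; origin at the centre of its underside.
- driver: Bystander: screwdriver (about 200 mm) with a grey handle lying on the bench along its own x.
There are look-alikes about, which are no part of the job. Of the things like the drive, leave any that is pink; of the rest the smaller one is meant.

How it is judged:
On the way:
1. the collar is lifted off its pad in the fingers (height (world z) of collar above 0.03 m and contact force between the fingers and collar above 2 N), for 0.2 s.
At the end, for the whole second after the job is handed in: The collar is fully down over the shaft (underside within 2.5 mm of the shoulder, axis within 3 mm, upright within 0.08 rad), its set-screw head within 6 mm (about 12 degrees) of its place towards the pointer, still, and the fingers still grip it (more than 2 N) (horizontal distance between collar and shoulder below 0.003 m and z of collar in the frame of shoulder between -0.003 and 0.0025 m and angle between collar's own z axis and vertical below 0.08 rad and distance between screw and screw_home below 0.006 m and contact force between the fingers and collar above 2 N and linear speed of collar below 0.02 m/s); the arm keeps its last pose, push and grip.
It fails at once if the collar is forced onto the drive (more than 40 N between collar and drive) (contact force between collar and drive above 40 N).
It fails at once if the objective is disturbed (distance of lens from where it was at the start of the episode above 0.03 m).
It fails at once if the spacer ring is disturbed (distance of spacer from where it was at the start of the episode above 0.03 m).
It fails at once if the slide box is disturbed (distance of slidebox from where it was at the start of the episode above 0.03 m).
It fails at once if the screwdriver is disturbed (distance of driver from where it was at the start of the episode above 0.03 m).
It also fails if it takes over 58 s, if anything falls off the work surface, if the arm or the gripper's body presses on something with over 40 N, if the wrist force passes 120 N, or if a joint passes its speed limit or range.

ROBOT

A 7-joint arm with a two-finger parallel gripper is mounted at the origin on the work surface. World frame = base frame: x ahead of the robot, y to its left, z up, the work surface at z = 0. Lengths are in m, angles in rad, forces in N, time in s.
With the tool pointing down it reaches from about 0.425 to 0.8 m from the base axis. Payload 8.3 kg.
Tool frame: the origin (TCP) lies at the very end of the fingers, on their centre line; the grasp point (between the pads) lies 19 mm behind it (ctrl.grip_depth is the distance from the TCP to the grasp point, in m); z points along the fingers, x is the direction in which the jaws open and shut, and the axes are right-handed (so a half turn about z gives the same grasp; the last joint's range is limited). The gripper opens to 85 mm and grips with 20 to 120 N. Pads are 22 mm wide; open, the fingers measure 114 mm over their backs; the gripper's body (76 mm by 85 mm) begins 54 mm behind the grasp point. The pads swing forward as they close: fully open they stand 13 mm farther back than shut.
Start: joints at [1.037, 0.383, 0.016, 1.37, -0.006, 1.388, -0.046], TCP at [0.284, -0.557, 0.231] pointing down, gripper open.
Joint ranges: [-2.95, 2.95], [-0.25, 2.06], [-1.52, 1.56], [0.18, 2.33], [-1.44, 4.58], [0.02, 2.06], [-3.01, 3.01]. Speed limits (rad/s): [2.39, 2.39, 3.01, 3.01, 3.14, 3.14, 3.14].

INTERFACE

Orientations are given as a rotation vector (axis times angle).
In Python, from plant import ctrl gives the robot as it stands. The module is installed in compiled form; this text tells all that it offers.
- The arm moves only by the tool step_arm, never from a script. Its argument "plan" is a list of rows, each an object with "xyz": the shift along the tool's x, y, z in mm, a list of three; "turn": the turn about the tool's z in degrees. A call has exactly 10 rows; each row shifts and turns the commanded pose from where the row before left it, along the tool's axes as they then stand; what a row does not reach is not made up. A row lasts 1/8 s, in which the tool goes at most 62.5 mm and 10.7 degrees, less where a joint would pass 70% of its speed; a pose out of reach is approached as far as the arm can. A call with a gripper value outside its range is refused whole. "claw" is the opening, from 0 (shut) to 1 (fully open), set as the call begins (left out, the last holds). The fingers move at their own pace and stop on an object; "squeeze" is the grip in N (left out, the last holds). Time passes only in rows, so rows that do not move let the fingers close, or fill a call up. It gives the time, the measured TCP pose, the force and the opening at its end, in the units of the state.
- ctrl.get_obs(): the state, without advancing time (a new reading comes with each control period).
- ctrl.get_image(name): name is "side" or "top"; returns a dict with "pixels" (384x512x3 uint8, blue, green, red), "fovy" (degrees; the focal length in pixels is half the picture's height over the tangent of half this angle, whatever the lens; pixels are square), "cx", "cy" (the principal point, pixels), "world_from_camera" (4x4, takes a point from camera to world coordinates). Camera axes: x right, y up, looking along -z (the intrinsics and any distortion apply to the point x, -y, -z); pixel columns grow to the right and rows downward; lengths in m; the calibration is good to about 2 mm. A picture is of the moment at which its call begins. There is no depth.
- ctrl.close_job(): hands the job in, once; it reports no verdict.
The state is a dict: "clock": time; "joint_pos": joint angles; "joint_velocities": joint speeds; "joint_torque": joint torques, N m; "ee_pos": TCP position; "tcp_rot": TCP orientation; "wrist_force": force on the tool from outside, world axes, zero at the start; "moment": the same for the moment, N m; "opening": opening from 0.0 (shut) to 1.0 (fully open).
Only numpy, scipy, OpenCV 4.12 (cv2) and the standard library are available. Lean on these libraries where they do the work, as an engineer would, in place of code of your own. Each camera call takes 0.05 s, during which the arm holds its last target.

## Working session

There is one attempt and no reset: what is moved stays moved. The work goes in short steps, Python scripts to look and compute and a tool call to move; the robot and the scene stay as the last step left them, time stands still between calls to the robot, and variables do not carry over. Pictures are saved under pics/ and viewed, and the job is handed in when it is done.

Besides the shell and the picture viewer there is one more tool, called after "Request:" by a JSON object that holds its "api" and its "payload", one argument or row to a line. step_arm: Moves the arm, as the interface text tells. Its arguments: {"type":"object","properties":{"plan":{"type":"array"},"claw":{"type":"number"},"squeeze":{"type":"number"}},"required":["plan"]}

```bash
mkdir -p pics; python3 - <<'E'
from plant import ctrl
import cv2,numpy as np
o=ctrl.get_obs()
print({k:np.round(v,4).tolist() for k,v in o.items()}, ctrl.grip_depth)
for n in("side","top"):
    r=ctrl.get_image(n); cv2.imwrite(f"pics/{n}0.png",r["pixels"]); 
    np.savez(f"{n}0.npz",**{k:np.array(v) for k,v in r.items()})
    print(n,list(r.keys()),r["fovy"],r["cx"],r["cy"],np.round(r["world_from_camera"],4).tolist(),{k:v for k,v in r.items() if k not in("pixels","world_from_camera")})
E
```

```text
{'clock': 0.0, 'joint_pos': [1.0371, 0.3842, 0.0164, 1.3712, -0.0063, 1.3882, -0.0465], 'joint_velocities': [0.0005, -0.0011, 0.0014, -0.0015, -0.0001, 0.0007, 0.0004], 'joint_torque': [0.0003, -62.7585, 0.8443, -37.1819, 0.0166, 0.0144, -0.0], 'ee_pos': [0.2833, -0.5565, 0.2303], 'tcp_rot': [-2.6774, 1.6416, 0.0026], 'wrist_force': [-1.1551, -0.5945, -0.2052], 'moment': [0.0377, 0.021, -0.107], 'opening': 1.002} 0.0187
side ['pixels', 'fovy', 'cx', 'cy', 'world_from_camera'] 57.229845198500826 254.42322689233808 196.4623793953091 [[-0.973, 0.1153, -0.2001, 0.2873], [-0.2307, -0.5222, 0.821, 0.7068], [-0.0098, 0.845, 0.5347, 0.6094], [0.0, 0.0, 0.0, 1.0]] {'fovy': 57.229845198500826, 'cx': 254.42322689233808, 'cy': 196.4623793953091}
top ['pixels', 'fovy', 'cx', 'cy', 'world_from_camera'] 48.41318656627616 260.2898774015006 195.1989330752081 [[0.0222, 0.9871, -0.1584, 0.312], [-0.9997, 0.0234, 0.006, -0.0931], [0.0097, 0.1582, 0.9874, 1.2341], [0.0, 0.0, 0.0, 1.0]] {'fovy': 48.41318656627616, 'cx': 260.2898774015006, 'cy': 195.1989330752081}
```

View pics/side0.png

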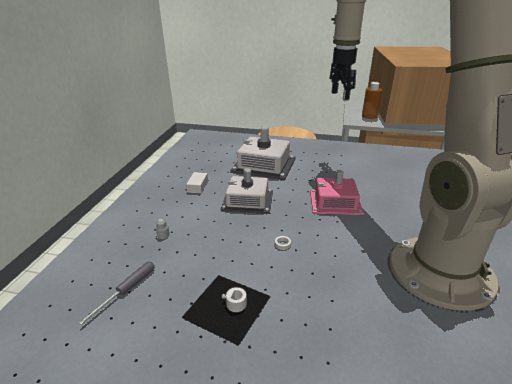

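View pics/top0.png

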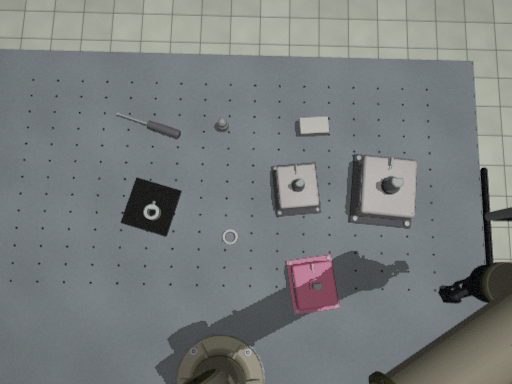

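Three drive-like boxes appear in the top view: a grey-white one at (298,187), a larger grey-white one at (389,188) and a pink one at (313,285). The pink one is excluded, and the smaller of the other two is at (298,187). The collar with its screw is on the black pad at (152,211), and the plain ring is at (230,237). I'll enlarge to confirm.

```bash
cat > h.py <<'E'
import cv2,numpy as np
def load(n): 
    d=np.load(n); return {k:d[k] for k in d}
def snap(n,tag):
    from plant import ctrl
    r=ctrl.get_image(n); np.savez(f"{n}{tag}.npz",**{k:np.array(v) for k,v in r.items()}); return r
def f(r): return r["pixels"].shape[0]/2/np.tan(np.radians(float(r["fovy"]))/2)
def ray(r,uv):
    T=np.array(r["world_from_camera"]); F=f(r)
    d=np.array([(uv[0]-r["cx"])/F,-(uv[1]-r["cy"])/F,-1.]); return T[:3,3],T[:3,:3]@d
def plane(r,uv,z):
    o,d=ray(r,uv); return o+d*(z-o[2])/d[2]
def proj(r,p):
    T=np.array(r["world_from_camera"]); c=T[:3,:3].T@(np.array(p)-T[:3,3]); F=f(r)
    return np.array([r["cx"]+F*c[0]/-c[2], r["cy"]-F*c[1]/-c[2]])
def crop(r,x0,y0,w,h,s,name):
    cv2.imwrite(name,cv2.resize(r["pixels"][y0:y0+h,x0:x0+w],None,fx=s,fy=s,interpolation=cv2.INTER_CUBIC))
E
python3 - <<'E'
from h import *
t=load("top0.npz");s=load("side0.npz")
a=cv2.resize(t["pixels"][150:230,258:338],None,fx=5,fy=5,interpolation=cv2.INTER_CUBIC)
b=cv2.resize(t["pixels"][170:250,112:192],None,fx=5,fy=5,interpolation=cv2.INTER_CUBIC)
cv2.imwrite("pics/c1.png",np.hstack([a,b]))
a=cv2.resize(s["pixels"][155:225,210:290],None,fx=5,fy=5,interpolation=cv2.INTER_CUBIC)
b=cv2.resize(s["pixels"][270:340,195:275],None,fx=5,fy=5,interpolation=cv2.INTER_CUBIC)
cv2.imwrite("pics/c2.png",np.hstack([a,b]))
E
```

```text
(no output)
```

View pics/c1.png

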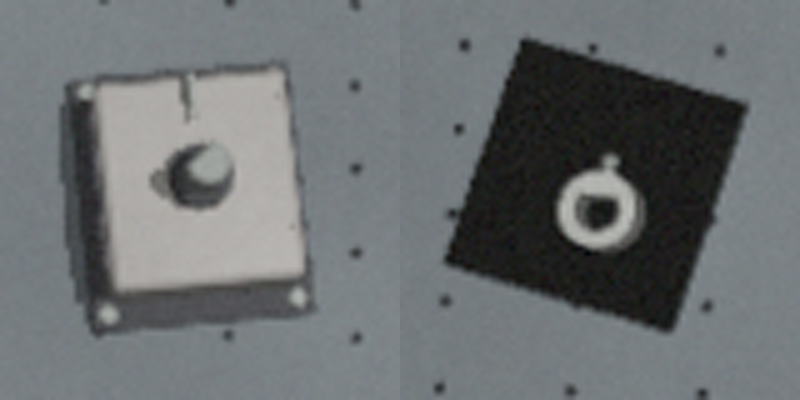

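View pics/c2.png

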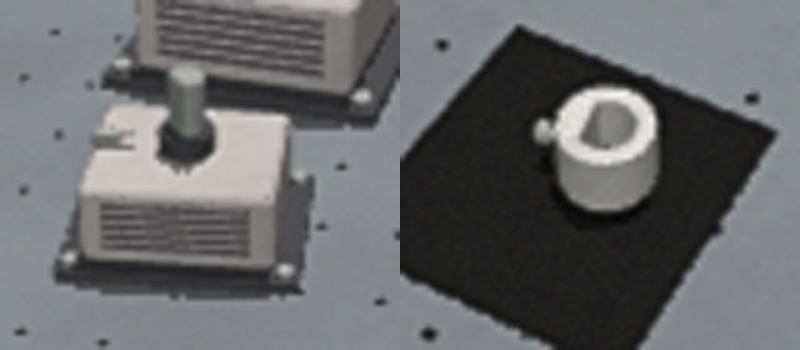

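```bash
python3 - <<'E'
from h import *
t=load("top0.npz");s=load("side0.npz")
# drive box top by brightness
g=cv2.cvtColor(t["pixels"],cv2.COLOR_BGR2GRAY)
m=(g>150).astype(np.uint8); roi=np.zeros_like(m); roi[155:222,268:328]=1; m&=roi
m=cv2.morphologyEx(m,cv2.MORPH_OPEN,np.ones((3,3),np.uint8)); 
cs,_=cv2.findContours(m,cv2.RETR_EXTERNAL,cv2.CHAIN_APPROX_NONE); c=max(cs,key=cv2.contourArea)
h=cv2.convexHull(c); ap=cv2.approxPolyDP(h,3,True)[:,0]; print("px",ap.tolist())
W=np.array([plane(t,p,0.06)[:2] for p in c[:,0]],np.float32); R=cv2.minAreaRect(W*1000); print("box",R)
# manual corners
for uv in [(97,83),(285,68),(305,275),(113,293)]:
    p=(258+uv[0]/5-.4,150+uv[1]/5-.4); print(p,plane(t,p,.06).round(4))
# pointer ends z=.07
for uv in [(186,78),(190,120)]:
    p=(258+uv[0]/5-.4,150+uv[1]/5-.4); print("ptr",plane(t,p,.07).round(4))
p=(258+210/5-.4,150+160/5-.4); print("shaft top",plane(t,p,.112).round(4))
p=(254,0)
# side
for uv in [(187,75)]:
    p=(210+uv[0]/5-.4,155+uv[1]/5-.4); print("shaft side",plane(s,p,.112).round(4))
for uv in [(107,108),(290,117),(275,208),(82,192)]:
    p=(210+uv[0]/5-.4,155+uv[1]/5-.4); print("side box",plane(s,p,.06).round(4))
# collar
m=(g>140).astype(np.uint8); roi=np.zeros_like(m); roi[195:225,140:165]=1; m&=roi
for (u,v,z) in [(598,208,.034),(610,161,.019)]:
    p=(112+(u-400)/5-.4,170+v/5-.4); print("collar",p,plane(t,p,z).round(4))
for (u,v,z) in [(606,126,.034),(544,130,.019)]:
    p=(195+(u-400)/5-.4,270+v/5-.4); print("collar side",p,plane(s,p,z).round(4))
n=0
# pad corners
for uv in [(520,38),(748,103),(674,332),(445,262)]:
    p=(112+(uv[0]-400)/5-.4,170+uv[1]/5-.4); print("pad",plane(t,p,.004).round(4))
E
```

```text
px [[313, 165], [318, 203], [282, 206], [278, 168]]
box ((530.7196655273438, -204.4882049560547), (114.0761489868164, 104.45211029052734), 6.334906578063965)
(277.0, 166.2) [ 0.5842 -0.1455  0.06  ]
(314.6, 163.2) [ 0.5954 -0.2515  0.06  ]
(318.6, 204.6) [ 0.4778 -0.2629  0.06  ]
(280.20000000000005, 208.2) [ 0.4652 -0.1563  0.06  ]
ptr [ 0.5859 -0.1948  0.07  ]
ptr [ 0.562  -0.1972  0.07  ]
shaft top [ 0.5314 -0.2044  0.112 ]
shaft side [ 0.53   -0.1992  0.112 ]
side box [ 0.5945 -0.2392  0.06  ]
side box [ 0.4772 -0.2528  0.06  ]
side box [ 0.4641 -0.1447  0.06  ]
side box [ 0.5797 -0.1374  0.06  ]
collar (151.2, 211.2) [0.4515 0.2063 0.034 ]
collar (153.6, 201.79999999999998) [0.4805 0.2049 0.019 ]
collar side (235.79999999999998, 294.8) [0.4511 0.2116 0.034 ]
collar side (223.4, 295.6) [0.4811 0.2068 0.019 ]
pad [0.554  0.2656 0.004 ]
pad [0.5186 0.1304 0.004 ]
pad [0.3845 0.1659 0.004 ]
pad [0.4217 0.2997 0.004 ]
```

```bash
python3 - <<'E'
from h import *
t=load("top0.npz");s=load("side0.npz")
a=cv2.resize(t["pixels"][172:202,284:314],(400,400),interpolation=cv2.INTER_CUBIC)
b=cv2.resize(s["pixels"][163:193,232:262],(400,400),interpolation=cv2.INTER_CUBIC)
k=400/30
for ang in range(0,360,45):
    q=np.radians(ang+5.7); P=np.array([.531,-.2035,.112])+.012*np.array([np.cos(q),np.sin(q),0])
    u=(proj(t,P)-[284,172]+.5)*k; cv2.circle(a,tuple(int(x) for x in u),3,(0,0,255) if ang else (0,255,0),-1)
    u=(proj(s,P)-[232,163]+.5)*k; cv2.circle(b,tuple(int(x) for x in u),3,(0,0,255) if ang else (0,255,0),-1)
cv2.imwrite("pics/c3.png",np.hstack([a,b]))
from plant import ctrl
print(proj(t,[.2833,-.5565,.2303]),proj(s,[.2833,-.5565,.2303]))
a=cv2.resize(t["pixels"][265:315,425:495],(560,400),interpolation=cv2.INTER_CUBIC)
cv2.imwrite("pics/c4.png",a)
E
```

```text
[455.79075951 280.66963768] [339.35348792 100.21073203]
```

View pics/c3.png

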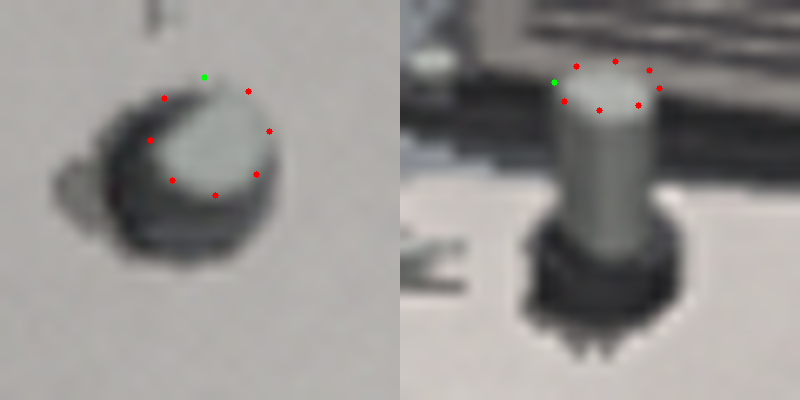

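View pics/c4.png

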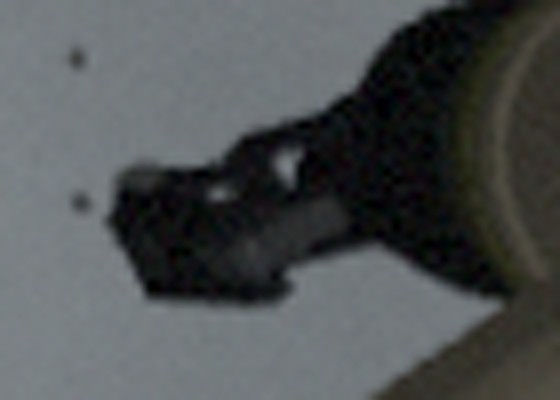

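The flat's edge shows at about (296,180) in the top view and faces up-left, roughly 50° in world, so about 44° CCW of the pointer. I'll work out the first move.

```bash
cat >> h.py <<'E'
from scipy.spatial.transform import Rotation as Ro
def rel(target=None,yaw=None):
    from plant import ctrl
    o=ctrl.get_obs(); R=Ro.from_rotvec(o["tcp_rot"]).as_matrix(); p=np.array(o["ee_pos"])
    y=np.degrees(np.arctan2(R[1,0],R[0,0]))
    print("t %.2f"%o["clock"],"p",p.round(4),"yaw %.1f"%y,"tilt",R[:,2].round(4),"F",np.round(o["wrist_force"],1),"M",np.round(o["moment"],2),"open %.3f"%o["opening"],"q7 %.2f"%o["joint_pos"][6])
    if target is not None: print("d_tool mm",(R.T@(np.array(target)-p)*1000).round(1))
    if yaw is not None: print("turn",round(y-yaw,1), "(mod 360)")
E
python3 -c "
from h import *; rel([.531,-.2035,.2],50)"
```

```text
t 0.10 p [ 0.2833 -0.5566  0.2303] yaw -63.0 tilt [-8.0e-04  1.6e-03 -1.0e+00] F [ 0.5 -0.1  1. ] M [-0.02 -0.03  0.01] open 1.001 q7 -0.05
d_tool mm [-202.3 -380.9   30.7]
turn -113.0 (mod 360)
```

Request:
{"api": "step_arm", "payload": {
  "plan": [
    {"xyz": [-22,-42,0],"turn": 0},
    {"xyz": [-22,-42,0],"turn": 0},
    {"xyz": [-22,-42,0],"turn": 0},
    {"xyz": [-22,-42,0],"turn": 0},
    {"xyz": [-22,-42,0],"turn": 0},
    {"xyz": [-22,-42,0],"turn": 0},
    {"xyz": [-22,-42,0],"turn": 0},
    {"xyz": [-22,-42,0],"turn": 0},
    {"xyz": [-22,-42,10],"turn": 0},
    {"xyz": [0,0,20],"turn": -10}
  ],
  "claw": 1,
  "squeeze": 20
}}

```text
clock: 1.35
ee_pos: [0.5333, -0.2038, 0.2014]
tcp_rot: [-2.816, 1.387, -0.002]
wrist_force: [-0.8, -1.2, -0.4]
opening: 0.999
```

```bash
python3 -c "
from h import *; rel([.531,-.2035,.2],50)"
```

```text
t 1.35 p [ 0.5333 -0.2038  0.2014] yaw -52.5 tilt [ 0.0021  0.0018 -1.    ] F [-0.8 -1.2 -0.4] M [-0.03  0.03  0.02] open 0.999 q7 -0.66
d_tool mm [-1.6  1.7  1.4]
turn -102.5 (mod 360)
```

Request:
{"api": "step_arm", "payload": {
  "plan": [
    {"xyz": [0,0,0],"turn": -10.2},
    {"xyz": [0,0,0],"turn": -10.2},
    {"xyz": [0,0,0],"turn": -10.2},
    {"xyz": [0,0,0],"turn": -10.2},
    {"xyz": [0,0,0],"turn": -10.2},
    {"xyz": [0,0,0],"turn": -10.2},
    {"xyz": [0,0,0],"turn": -10.2},
    {"xyz": [0,0,0],"turn": -10.2},
    {"xyz": [0,0,0],"turn": -10.2},
    {"xyz": [0,0,0],"turn": -10.2}
  ]
}}

```text
clock: 2.6
ee_pos: [0.5303, -0.209, 0.2008]
tcp_rot: [-2.854, -1.31, 0.001]
wrist_force: [-0.1, -0.6, -0.0]
opening: 0.997
```

```bash
python3 -c "
from h import *; rel([.531,-.2035,.082],50)
r=snap('side','1'); rr=snap('top','1')
a=cv2.resize(r['pixels'][100:220,180:320],None,fx=4,fy=4,interpolation=cv2.INTER_CUBIC)
cv2.imwrite('pics/s1.png',a)
"
```

```text
t 2.60 p [ 0.5303 -0.209   0.2008] yaw 49.3 tilt [-9.e-04  4.e-04 -1.e+00] F [-0.1 -0.6 -0. ] M [ 0.02 -0.01 -0.01] open 0.997 q7 1.06
d_tool mm [  4.7  -2.9 118.8]
turn -0.7 (mod 360)
```

View pics/s1.png

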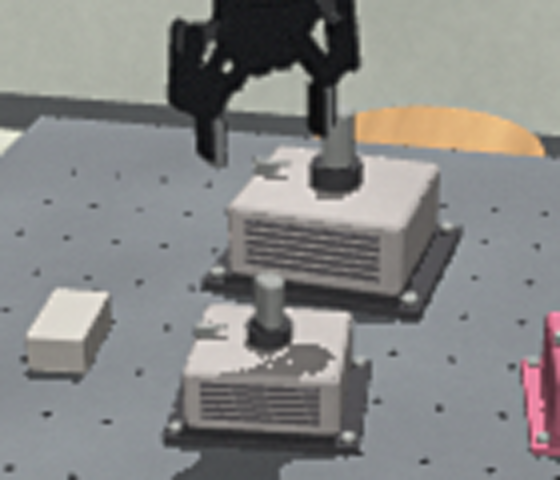

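Request:
{"api": "step_arm", "payload": {
  "plan": [
    {"xyz": [2.3,-1.5,15],"turn": -0.7},
    {"xyz": [2.4,-1.4,15],"turn": 0},
    {"xyz": [0,0,15],"turn": 0},
    {"xyz": [0,0,15],"turn": 0},
    {"xyz": [0,0,15],"turn": 0},
    {"xyz": [0,0,15],"turn": 0},
    {"xyz": [0,0,15],"turn": 0},
    {"xyz": [0,0,9],"turn": 0},
    {"xyz": [0,0,4],"turn": 0},
    {"xyz": [0,0,0],"turn": 0}
  ]
}}

```text
clock: 3.95
ee_pos: [0.5315, -0.2036, 0.0833]
tcp_rot: [-2.851, -1.32, -0.0]
wrist_force: [0.7, -0.0, 0.5]
opening: 1.002
```

```bash
python3 -c "
from h import *; rel([.531,-.2035,.083],50)
"
```

```text
t 3.95 p [ 0.5315 -0.2036  0.0833] yaw 49.7 tilt [ 1.e-04  1.e-04 -1.e+00] F [ 0.7 -0.   0.5] M [0.02 0.04 0.  ] open 1.002 q7 1.01
d_tool mm [-0.3 -0.5  0.3]
turn -0.3 (mod 360)
```

Request:
{"api": "step_arm", "payload": {
  "plan": [
    {"xyz": [-2.5,0,0],"turn": 0},
    {"xyz": [0,0,0],"turn": 0},
    {"xyz": [0,0,0],"turn": 0},
    {"xyz": [0,0,0],"turn": 0},
    {"xyz": [0,0,0],"turn": 0},
    {"xyz": [0,0,0],"turn": 0},
    {"xyz": [0,0,0],"turn": 0},
    {"xyz": [0,0,0],"turn": 0},
    {"xyz": [0,0,0],"turn": 0},
    {"xyz": [0,0,0],"turn": 0}
  ],
  "claw": 0,
  "squeeze": 20
}}

```text
clock: 5.2
ee_pos: [0.5303, -0.2048, 0.0837]
tcp_rot: [-2.85, -1.321, -0.001]
wrist_force: [-0.6, 5.2, 4.4]
opening: 0.217
```

```bash
python3 -c "
from h import *; rel([.531,-.2035,.083],50)
from plant import ctrl; print(ctrl.get_obs()['opening']*85)
"
```

```text
t 5.20 p [ 0.5303 -0.2048  0.0837] yaw 49.7 tilt [ 7.e-04  6.e-04 -1.e+00] F [-0.6  5.2  4.4] M [ 1.    0.12 -0.01] open 0.217 q7 1.01
d_tool mm [ 1.4 -0.2  0.7]
turn -0.3 (mod 360)
18.460965970908855
```

The fingers stopped at 18.5 mm, which is square on the flat. Next I'll turn the shaft clockwise to the pointer, 43.5° about the shaft axis.

Request:
{"api": "step_arm", "payload": {
  "plan": [
    {"xyz": [0,0,0],"turn": 0},
    {"xyz": [0,-0.2,0],"turn": 5},
    {"xyz": [0,-0.2,0],"turn": 5},
    {"xyz": [0,-0.2,0],"turn": 5},
    {"xyz": [0,-0.2,0],"turn": 5},
    {"xyz": [0,-0.2,0],"turn": 5},
    {"xyz": [0,-0.2,0],"turn": 5},
    {"xyz": [0,-0.2,0],"turn": 5},
    {"xyz": [0,-0.2,0],"turn": 5},
    {"xyz": [0,-0.1,0],"turn": 3.5}
  ],
  "claw": 0,
  "squeeze": 40
}}

```text
clock: 6.45
ee_pos: [0.5289, -0.2037, 0.0837]
tcp_rot: [-3.137, -0.166, 0.0]
wrist_force: [-2.6, 4.5, 7.1]
opening: 0.215
```

```bash
python3 -c "
from h import *; rel([.531,-.2035,.083],6.2)
from plant import ctrl; print(ctrl.get_obs()['opening']*85)
"
```

```text
t 6.45 p [ 0.5289 -0.2037  0.0837] yaw 6.1 tilt [-3.e-04  2.e-04 -1.e+00] F [-2.6  4.5  7.1] M [0.89 0.63 0.02] open 0.215 q7 0.30
d_tool mm [2.1 0.1 0.7]
turn -0.1 (mod 360)
18.253010594809535
```

Request:
{"api": "step_arm", "payload": {
  "plan": [
    {"xyz": [0,0,0],"turn": 0},
    {"xyz": [0,0,0],"turn": 0},
    {"xyz": [0,0,0],"turn": 0},
    {"xyz": [0,0,0],"turn": 0},
    {"xyz": [0,0,0],"turn": 0},
    {"xyz": [0,0,-5],"turn": 0},
    {"xyz": [0,0,-15],"turn": 0},
    {"xyz": [0,0,-30],"turn": 0},
    {"xyz": [0,0,-35],"turn": 0},
    {"xyz": [0,0,-35],"turn": 0}
  ],
  "claw": 1,
  "squeeze": 20
}}

```text
clock: 7.7
ee_pos: [0.5291, -0.204, 0.2058]
tcp_rot: [3.137, 0.17, 0.002]
wrist_force: [0.9, -0.1, -0.2]
opening: 1.0
```

```bash
python3 -c "
from h import *; rel([.4515,.2065,.2],86)
"
```

```text
t 7.70 p [ 0.5291 -0.204   0.2058] yaw 6.2 tilt [ 1.2e-03 -3.0e-04 -1.0e+00] F [ 0.9 -0.1 -0.2] M [ 0.   -0.03  0.01] open 1.000 q7 0.34
d_tool mm [ -32.9 -416.5    5.5]
turn -79.8 (mod 360)
```

Request:
{"api": "step_arm", "payload": {
  "plan": [
    {"xyz": [-4,-52,0],"turn": 0},
    {"xyz": [-4,-52,0],"turn": 0},
    {"xyz": [-4,-52,0],"turn": 0},
    {"xyz": [-4,-52,0],"turn": 0},
    {"xyz": [-4,-52,0],"turn": 0},
    {"xyz": [-4,-52,0],"turn": 0},
    {"xyz": [-4,-52,0],"turn": 0},
    {"xyz": [-4,-52,0],"turn": -10},
    {"xyz": [0,0,0],"turn": -10},
    {"xyz": [0,0,0],"turn": -10}
  ]
}}

```text
clock: 8.95
ee_pos: [0.4522, 0.2072, 0.2046]
tcp_rot: [2.982, 0.987, 0.002]
wrist_force: [-0.0, -1.0, 0.6]
opening: 1.002
```

```bash
python3 -c "
from h import *; rel([.4515,.2065,.12],86)
t=snap('top','2')
a=cv2.resize(t['pixels'][172:202,284:314],(400,400),interpolation=cv2.INTER_CUBIC)
b=cv2.resize(t['pixels'][150:250,112:212],(400,400),interpolation=cv2.INTER_CUBIC)
cv2.imwrite('pics/t2.png',np.hstack([a,b]))
"
```

```text
t 8.95 p [0.4522 0.2072 0.2046] yaw 36.6 tilt [ 1.5e-03  2.0e-04 -1.0e+00] F [-0.  -1.   0.6] M [-0.03  0.    0.01] open 1.002 q7 0.04
d_tool mm [-1.1  0.1 84.6]
turn -49.4 (mod 360)
```

View pics/t2.png

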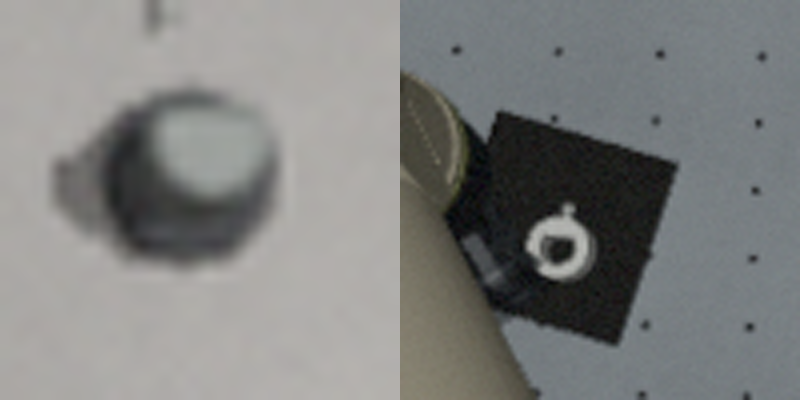

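```bash
python3 - <<'E'
from h import *
t=load("top0.npz")
S=8
im=cv2.resize(t["pixels"][190:230,132:172],None,fx=S,fy=S,interpolation=cv2.INTER_CUBIC); g=cv2.cvtColor(im,cv2.COLOR_BGR2GRAY)
P=lambda u,v:(132+(u+.5)/S-.5,190+(v+.5)/S-.5)
for th in (130,150,170):
    m=(g>th).astype(np.uint8); m=cv2.morphologyEx(m,cv2.MORPH_OPEN,np.ones((25,25),np.uint8))
    cs,_=cv2.findContours(m,cv2.RETR_EXTERNAL,cv2.CHAIN_APPROX_NONE); c=max(cs,key=cv2.contourArea)
    (u,v),r=cv2.minEnclosingCircle(c); e=cv2.fitEllipse(c)
    print(th,"circ",plane(t,P(u,v),.034).round(4),r/S,"ell",plane(t,P(*e[0]),.034).round(4),np.array(e[1])/S, "exp diam px",44/1000*f(t)/1.2)
    # screw
    m2=(g>th).astype(np.uint8); m2[int(v-r*.98):]=0
    ys,xs=np.nonzero(m2); 
    if len(xs): print(" screw",plane(t,P(xs.mean(),ys.mean()),.021).round(4),len(xs)/S/S)
for yaw in (-10,-5,0,5): 
    q=np.radians(yaw); print(yaw,(proj(t,[.4515+.028*np.cos(q),.2065+.028*np.sin(q),.019])))
cv2.imwrite("pics/g.png",cv2.resize(im,(640,640)))
E
```

```text
130 circ [0.4638 0.2064 0.034 ] 4.689178943634033 ell [0.4652 0.2061 0.034 ] [4.798563   9.99823856] exp diam px 15.659890539065591
 screw [0.4805 0.2042 0.021 ] 1.421875
150 circ [0.4647 0.2061 0.034 ] 3.7458434104919434 ell [0.4654 0.206  0.034 ] [4.24076414 7.8974247 ] exp diam px 15.659890539065591
 screw [0.4795 0.2048 0.021 ] 0.015625Traceback (most recent call last):
  File "<stdin>", line 8, in <module>
ValueError: max() iterable argument is empty
```

```bash
python3 - <<'E'
from h import *
t=load("top0.npz")
S=8
im=cv2.resize(t["pixels"][190:230,132:172],None,fx=S,fy=S,interpolation=cv2.INTER_CUBIC); g=cv2.cvtColor(im,cv2.COLOR_BGR2GRAY)
P=lambda u,v:(132+(u+.5)/S-.5,190+(v+.5)/S-.5)
for th in (110,130,150):
    m=(g>th).astype(np.uint8)
    cs,_=cv2.findContours(m,cv2.RETR_EXTERNAL,cv2.CHAIN_APPROX_NONE); c=max(cs,key=cv2.contourArea)
    m=cv2.drawContours(np.zeros_like(m),[c],-1,1,-1)
    mo=cv2.morphologyEx(m,cv2.MORPH_OPEN,cv2.getStructuringElement(cv2.MORPH_ELLIPSE,(49,49)))
    cs,_=cv2.findContours(mo,cv2.RETR_EXTERNAL,cv2.CHAIN_APPROX_NONE); c=max(cs,key=cv2.contourArea)
    e=cv2.fitEllipse(c)
    print(th,"ell",plane(t,P(*e[0]),.034).round(4),np.array(e[1])/S, "exp diam px",.044*f(t)/1.2)
    m2=m&(1-cv2.dilate(mo,np.ones((5,5)))); ys,xs=np.nonzero(m2)
    if len(xs): print(" screw",P(xs.mean(),ys.mean()),plane(t,P(xs.mean(),ys.mean()),.021).round(4),len(xs)/S/S)
for yaw in (-10,-5,0,5): 
    q=np.radians(yaw); print(yaw,(proj(t,[.4515+.028*np.cos(q),.2065+.028*np.sin(q),.019])))
cv2.imwrite("pics/g.png",cv2.resize(im,(640,640)))
E
```

```text
110 ell [0.4509 0.2067 0.034 ] [15.2620945  15.71173286] exp diam px 15.659890539065591
 screw (np.float64(153.5746212121212), np.float64(202.11439393939395)) [0.4793 0.2044 0.021 ] 5.15625
130 ell [0.451  0.2067 0.034 ] [14.67159653 15.28210545] exp diam px 15.659890539065591
 screw (np.float64(153.49164746543778), np.float64(202.423099078341)) [0.4784 0.2046 0.021 ] 3.390625
150 ell [0.451  0.2068 0.034 ] [14.07072926 14.7584734 ] exp diam px 15.659890539065591
 screw (np.float64(153.25833333333333), np.float64(203.78333333333333)) [0.4745 0.205  0.021 ] 0.46875
-10 [154.70082784 202.32136208]
-5 [153.86193912 202.19159234]
0 [153.01202635 202.13495733]
5 [152.15748785 202.15188303]
```

View pics/g.png

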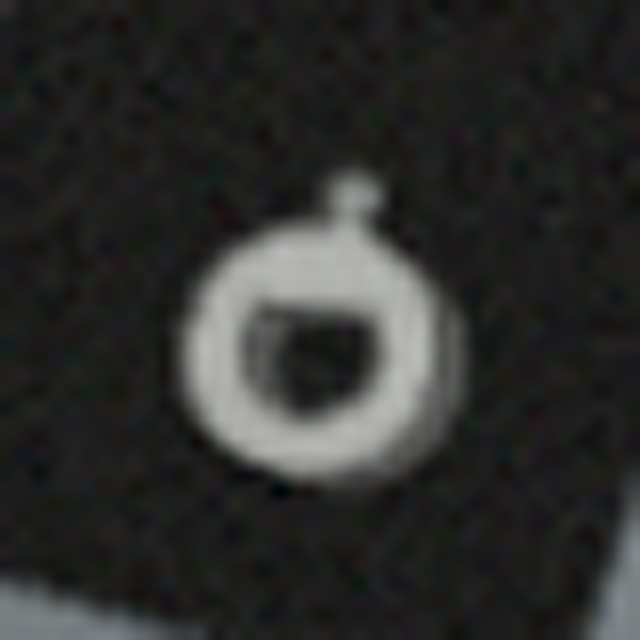

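Request:
{"api": "step_arm", "payload": {
  "plan": [
    {"xyz": [0,0,0],"turn": -8},
    {"xyz": [0,0,0],"turn": -8.4},
    {"xyz": [0,0,5],"turn": -8},
    {"xyz": [0,0,15],"turn": -8},
    {"xyz": [0,0,20],"turn": -8.5},
    {"xyz": [0,0,20],"turn": -8.5},
    {"xyz": [0,0,20],"turn": 0},
    {"xyz": [0,0,20],"turn": 0},
    {"xyz": [0,0,10],"turn": 0},
    {"xyz": [0,0,0],"turn": 0}
  ]
}}

```text
clock: 10.25
ee_pos: [0.4523, 0.2059, 0.0934]
tcp_rot: [-2.307, -2.132, 0.001]
wrist_force: [-0.1, 0.0, 0.3]
opening: 1.004
```

```bash
python3 -c "
from h import *; rel([.4513,.207,.008],86)
"
```

```text
t 10.25 p [0.4523 0.2059 0.0934] yaw 85.5 tilt [-5.e-04 -2.e-04 -1.e+00] F [-0.1  0.   0.3] M [-0.01 -0.03 -0.01] open 1.004 q7 0.78
d_tool mm [ 1.  -1.1 85.4]
turn -0.5 (mod 360)
```

Request:
{"api": "step_arm", "payload": {
  "plan": [
    {"xyz": [1,-1.1,10],"turn": -0.5},
    {"xyz": [0,0,12],"turn": 0},
    {"xyz": [0,0,12],"turn": 0},
    {"xyz": [0,0,12],"turn": 0},
    {"xyz": [0,0,12],"turn": 0},
    {"xyz": [0,0,12],"turn": 0},
    {"xyz": [0,0,10],"turn": 0},
    {"xyz": [0,0,5],"turn": 0},
    {"xyz": [0,0,0],"turn": 0},
    {"xyz": [0,0,0],"turn": 0}
  ]
}}

```text
clock: 11.5
ee_pos: [0.4516, 0.2074, 0.0087]
tcp_rot: [2.296, 2.144, 0.001]
wrist_force: [-0.4, 0.6, 0.0]
opening: 0.997
```

```bash
python3 -c "
from h import *; rel([.4513,.207,.008],86)
"
```

```text
t 11.50 p [0.4516 0.2074 0.0087] yaw 86.1 tilt [ 6.e-04  3.e-04 -1.e+00] F [-0.4  0.6  0. ] M [-0.    0.03  0.04] open 0.997 q7 0.69
d_tool mm [-0.4 -0.3  0.7]
turn 0.1 (mod 360)
```

Request:
{"api": "step_arm", "payload": {
  "plan": [
    {"xyz": [0,0,0],"turn": 0},
    {"xyz": [0,0,0],"turn": 0},
    {"xyz": [0,0,0],"turn": 0},
    {"xyz": [0,0,0],"turn": 0},
    {"xyz": [0,0,0],"turn": 0},
    {"xyz": [0,0,0],"turn": 0},
    {"xyz": [0,0,0],"turn": 0},
    {"xyz": [0,0,0],"turn": 0},
    {"xyz": [0,0,0],"turn": 0},
    {"xyz": [0,0,0],"turn": 0}
  ],
  "claw": 0,
  "squeeze": 30
}}

```text
clock: 12.75
ee_pos: [0.4516, 0.2073, 0.0089]
tcp_rot: [2.296, 2.144, 0.001]
wrist_force: [-1.7, -0.9, 5.2]
opening: 0.516
```

```bash
python3 -c "
from h import *; rel([.5315,-.2032,.2],96)
from plant import ctrl; print(ctrl.get_obs()['opening']*85)
"
```

```text
t 12.75 p [0.4516 0.2073 0.0089] yaw 86.1 tilt [ 7.e-04  0.e+00 -1.e+00] F [-1.7 -0.9  5.2] M [-0.15  0.3  -0.02] open 0.516 q7 0.69
d_tool mm [-404.   107.9 -191.1]
turn -9.9 (mod 360)
43.84897962165679
```

Request:
{"api": "step_arm", "payload": {
  "plan": [
    {"xyz": [0,0,-5],"turn": 0},
    {"xyz": [0,0,-15],"turn": 0},
    {"xyz": [0,0,-25],"turn": 0},
    {"xyz": [0,0,-30],"turn": 0},
    {"xyz": [0,0,-30],"turn": 0},
    {"xyz": [0,0,-30],"turn": 0},
    {"xyz": [0,0,-30],"turn": 0},
    {"xyz": [0,0,-20],"turn": 0},
    {"xyz": [0,0,-6],"turn": 0},
    {"xyz": [0,0,0],"turn": 0}
  ]
}}

```text
clock: 14.0
ee_pos: [0.4513, 0.2071, 0.1995]
tcp_rot: [2.296, 2.144, 0.001]
wrist_force: [-0.0, -0.2, -2.3]
opening: 0.509
```

```bash
python3 -c "
from h import *; rel([.5315,-.2032,.2],96)
"
```

```text
t 14.00 p [0.4513 0.2071 0.1995] yaw 86.1 tilt [ 5.e-04  0.e+00 -1.e+00] F [-0.  -0.2 -2.3] M [0.08 0.06 0.01] open 0.509 q7 0.87
d_tool mm [-403.9  108.1   -0.5]
turn -9.9 (mod 360)
```

Request:
{"api": "step_arm", "payload": {
  "plan": [
    {"xyz": [-25,6,0],"turn": 0},
    {"xyz": [-45,12,0],"turn": 0},
    {"xyz": [-50,13,0],"turn": 0},
    {"xyz": [-50,13,0],"turn": 0},
    {"xyz": [-50,14,0],"turn": 0},
    {"xyz": [-50,14,0],"turn": 0},
    {"xyz": [-50,14,0],"turn": 0},
    {"xyz": [-45,12,0],"turn": 0},
    {"xyz": [-39,10,0],"turn": 0},
    {"xyz": [0,0,0],"turn": -9.9}
  ]
}}

```text
clock: 15.25
ee_pos: [0.5302, -0.2077, 0.1971]
tcp_rot: [-2.105, -2.329, 0.003]
wrist_force: [-0.3, 0.4, -1.1]
opening: 0.505
```

```bash
python3 -c "
from h import *; rel([.5315,-.2032,.13],96)
"
```

```text
t 15.25 p [ 0.5302 -0.2077  0.1971] yaw 95.8 tilt [-3.1e-03  3.0e-04 -1.0e+00] F [-0.3  0.4 -1.1] M [0.04 0.02 0.01] open 0.505 q7 1.84
d_tool mm [ 4.3  1.9 67.1]
turn -0.2 (mod 360)
```

Request:
{"api": "step_arm", "payload": {
  "plan": [
    {"xyz": [2,1,5],"turn": -0.2},
    {"xyz": [2.3,0.9,10],"turn": 0},
    {"xyz": [0,0,15],"turn": 0},
    {"xyz": [0,0,15],"turn": 0},
    {"xyz": [0,0,12],"turn": 0},
    {"xyz": [0,0,5],"turn": 0},
    {"xyz": [0,0,0],"turn": 0},
    {"xyz": [0,0,0],"turn": 0},
    {"xyz": [0,0,0],"turn": 0},
    {"xyz": [0,0,0],"turn": 0}
  ]
}}

```text
clock: 16.5
ee_pos: [0.5331, -0.1988, 0.1376]
tcp_rot: [2.098, 2.337, 0.0]
wrist_force: [-0.4, -0.2, -1.2]
opening: 0.508
```

```bash
python3 -c "
from h import *; rel([.5315,-.2032,.13],96)
for n,(x,y) in dict(side=(205,120),top=(255,145)).items():
    r=snap(n,'3'); crop(r,x,y,90,90,6,'pics/%s3.png'%n)
"

```

```text
t 16.50 p [ 0.5331 -0.1988  0.1376] yaw 96.2 tilt [ 5.e-04 -2.e-04 -1.e+00] F [-0.4 -0.2 -1.2] M [-0.01 -0.02 -0.02] open 0.508 q7 1.81
d_tool mm [-4.2 -2.1  7.6]
turn 0.2 (mod 360)
```

View pics/side3.png

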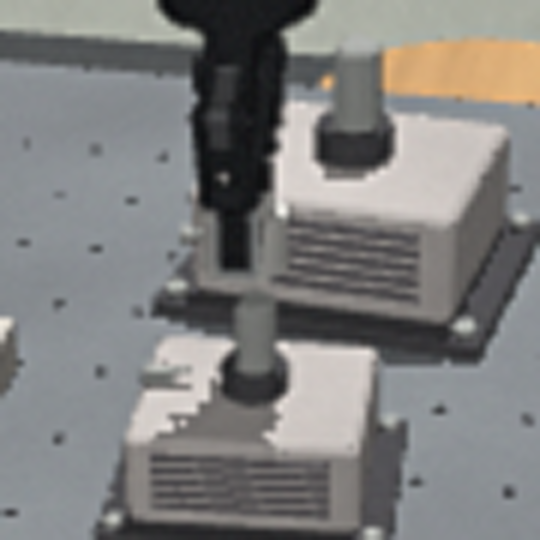

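View pics/top3.png

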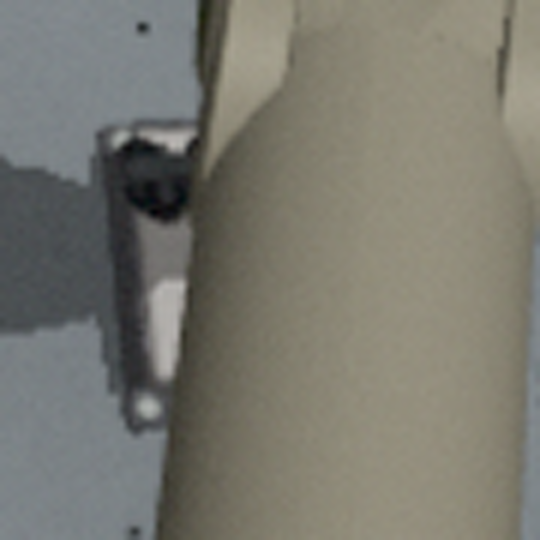

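Request:
{"api": "step_arm", "payload": {
  "plan": [
    {"xyz": [-2,-1,2],"turn": 0.2},
    {"xyz": [-2.2,-1.1,4],"turn": 0},
    {"xyz": [0,0,4],"turn": 0},
    {"xyz": [0,0,2],"turn": 0},
    {"xyz": [0,0,0],"turn": 0},
    {"xyz": [0,0,0],"turn": 0},
    {"xyz": [0,0,0],"turn": 0},
    {"xyz": [0,0,0],"turn": 0},
    {"xyz": [0,0,0],"turn": 0},
    {"xyz": [0,0,0],"turn": 0}
  ]
}}

```text
clock: 17.85
ee_pos: [0.5313, -0.2032, 0.1253]
tcp_rot: [-2.103, -2.334, -0.0]
wrist_force: [-0.5, -0.7, -0.1]
opening: 0.502
```

```bash
python3 - <<'E'
from h import *; rel([.5315,-.2032,.123],96)
r=snap('side','4'); x0,y0,w,k=225,145,45,13
im=cv2.resize(r['pixels'][y0:y0+w,x0:x0+w],None,fx=k,fy=k,interpolation=cv2.INTER_CUBIC)
from plant import ctrl
p=np.array(ctrl.get_obs()['ee_pos']); c=p.copy(); c[2]-=.0049
q=np.radians(6.2)
def dot(P,col): cv2.circle(im,tuple(int(v) for v in (proj(r,P)-[x0,y0]+.5)*k),3,col,-1)
dot(c+[.028*np.cos(q),.028*np.sin(q),.015],(0,255,0))
for a in range(0,360,30):
    b=np.radians(a)
    for z in (0,.03): dot(c+[.022*np.cos(b),.022*np.sin(b),z],(0,0,255))
    dot([.5315+.012*np.cos(b),-.2032+.012*np.sin(b),.112],(255,0,0))
cv2.imwrite('pics/side4.png',im)
E
```

```text
t 17.85 p [ 0.5313 -0.2032  0.1253] yaw 96.0 tilt [ 0.e+00  1.e-04 -1.e+00] F [-0.5 -0.7 -0.1] M [-0.01  0.    0.01] open 0.502 q7 1.81
d_tool mm [-0.   0.2  2.3]
turn -0.0 (mod 360)
```

View pics/side4.png

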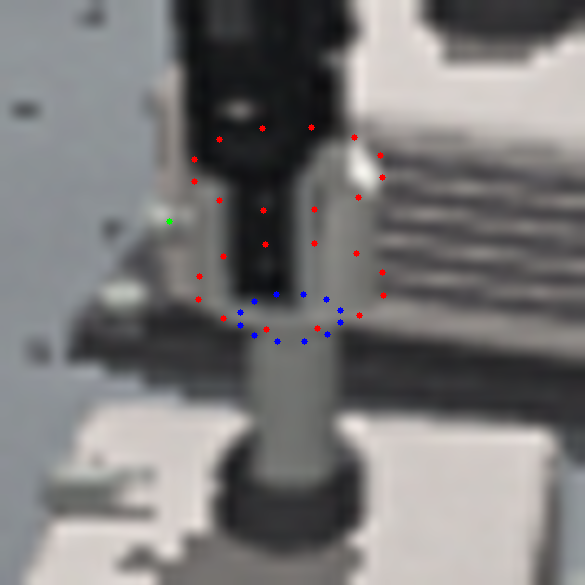

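```bash
python3 - <<'E'
from h import *
r=load('side4.npz'); g=cv2.cvtColor(r['pixels'],cv2.COLOR_BGR2GRAY).astype(int)
for y in (160,162,163,164,165,166,167,168,172,174,176,178): print(y,g[y,235:262].tolist())
E
```

```text
160 [143, 156, 147, 128, 116, 119, 118, 71, 29, 29, 45, 29, 59, 110, 88, 118, 129, 123, 116, 97, 83, 82, 76, 76, 70, 75, 73]
162 [140, 127, 134, 111, 119, 110, 113, 71, 30, 25, 22, 28, 57, 109, 96, 133, 129, 121, 107, 78, 75, 73, 73, 71, 78, 81, 97]
163 [118, 93, 101, 99, 106, 110, 113, 71, 26, 24, 24, 26, 59, 111, 108, 131, 127, 119, 111, 121, 130, 116, 112, 97, 87, 81, 78]
164 [86, 84, 111, 128, 121, 113, 117, 70, 28, 23, 31, 25, 59, 112, 116, 133, 128, 120, 106, 79, 73, 79, 82, 96, 109, 115, 131]
165 [80, 78, 99, 128, 121, 112, 116, 71, 29, 27, 42, 29, 58, 112, 116, 131, 126, 117, 109, 101, 95, 85, 82, 75, 76, 72, 75]
166 [116, 84, 96, 128, 122, 112, 119, 87, 31, 20, 23, 16, 56, 113, 116, 130, 126, 115, 106, 89, 97, 110, 114, 128, 128, 115, 110]
167 [179, 109, 90, 121, 126, 113, 120, 91, 37, 32, 26, 27, 56, 110, 117, 129, 124, 117, 107, 87, 85, 75, 69, 71, 72, 79, 79]
168 [118, 83, 76, 63, 76, 96, 122, 113, 96, 93, 75, 72, 75, 113, 127, 129, 126, 122, 121, 135, 135, 131, 116, 113, 97, 86, 83]
172 [53, 53, 52, 53, 54, 55, 52, 52, 59, 95, 114, 116, 116, 113, 105, 92, 53, 42, 47, 47, 44, 43, 44, 41, 42, 46, 44]
174 [140, 90, 85, 85, 72, 76, 75, 75, 71, 98, 111, 113, 114, 111, 105, 91, 59, 51, 50, 52, 54, 52, 53, 57, 55, 56, 55]
176 [196, 192, 191, 180, 171, 171, 169, 162, 124, 101, 109, 112, 114, 110, 102, 90, 99, 103, 88, 89, 89, 82, 80, 72, 60, 63, 62]
178 [203, 203, 203, 201, 202, 203, 210, 199, 129, 83, 107, 114, 115, 110, 102, 98, 153, 207, 208, 206, 204, 205, 206, 206, 207, 209, 207]
```

Request:
{"api": "step_arm", "payload": {
  "plan": [
    {"xyz": [0,-0.8,3],"turn": 0},
    {"xyz": [0,0,3],"turn": 0},
    {"xyz": [0,0,1],"turn": 0},
    {"xyz": [0,0,1],"turn": 0},
    {"xyz": [0,0,1],"turn": 0},
    {"xyz": [0,0,1],"turn": 0},
    {"xyz": [0,0,1],"turn": 0},
    {"xyz": [0,0,1],"turn": 0},
    {"xyz": [0,0,0],"turn": 0},
    {"xyz": [0,0,0],"turn": 0}
  ]
}}

```text
clock: 19.15
ee_pos: [0.5305, -0.2033, 0.1133]
tcp_rot: [-2.103, -2.334, -0.0]
wrist_force: [0.2, -0.2, -0.9]
opening: 0.507
```

```bash
python3 -c "
from h import *; rel([.5315,-.2032,.0799],96)
"
```

```text
t 19.15 p [ 0.5305 -0.2033  0.1133] yaw 96.0 tilt [ 1.e-04  1.e-04 -1.e+00] F [ 0.2 -0.2 -0.9] M [-0.03 -0.1  -0.01] open 0.507 q7 1.80
d_tool mm [-0.   1.  33.4]
turn -0.0 (mod 360)
```

Request:
{"api": "step_arm", "payload": {
  "plan": [
    {"xyz": [0,0,1],"turn": 0},
    {"xyz": [0,0,1],"turn": 0},
    {"xyz": [0,0,1],"turn": 0},
    {"xyz": [0,0,1],"turn": 0},
    {"xyz": [0,0,1],"turn": 0},
    {"xyz": [0,0,1],"turn": 0},
    {"xyz": [0,0,1],"turn": 0},
    {"xyz": [0,0,1],"turn": 0},
    {"xyz": [0,0,0],"turn": 0},
    {"xyz": [0,0,0],"turn": 0}
  ]
}}

```text
clock: 20.4
ee_pos: [0.5305, -0.2033, 0.1053]
tcp_rot: [-2.103, -2.334, -0.0]
wrist_force: [1.2, 0.2, -2.6]
opening: 0.509
```

```bash
python3 - <<'E'
from h import *; rel([.5315,-.2032,.0799],96)
r=snap('side','5'); crop(r,220,140,55,55,10,'pics/side5.png')
E
```

```text
t 20.40 p [ 0.5305 -0.2033  0.1053] yaw 96.0 tilt [ 1.e-04  1.e-04 -1.e+00] F [ 1.2  0.2 -2.6] M [ 0.06 -0.33 -0.05] open 0.509 q7 1.80
d_tool mm [-0.   1.  25.4]
turn -0.0 (mod 360)
```

View pics/side5.png

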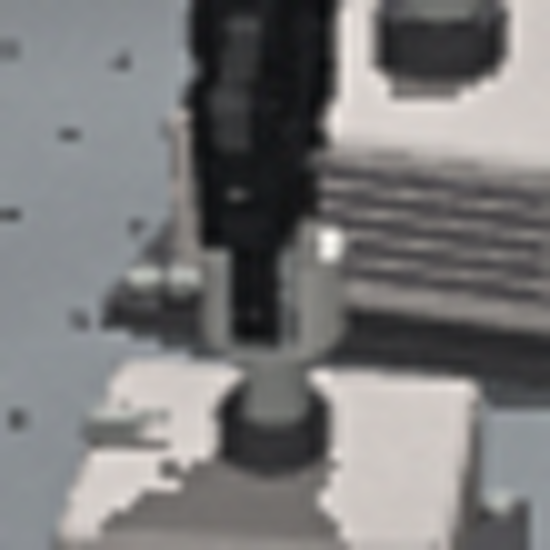

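The collar is sliding over the shaft with its bottom edge at about (272,352) in the crop and the screw at (180,275) pointing towards the pointer. Forces are small, so I'll continue down.

Request:
{"api": "step_arm", "payload": {
  "plan": [
    {"xyz": [0,0.4,1],"turn": 0},
    {"xyz": [0,0,1.5],"turn": 0},
    {"xyz": [0,0,1.5],"turn": 0},
    {"xyz": [0,0,1.5],"turn": 0},
    {"xyz": [0,0,1.5],"turn": 0},
    {"xyz": [0,0,1.5],"turn": 0},
    {"xyz": [0,0,1.5],"turn": 0},
    {"xyz": [0,0,1.5],"turn": 0},
    {"xyz": [0,0,1.5],"turn": 0},
    {"xyz": [0,0,0],"turn": 0}
  ]
}}

```text
clock: 21.7
ee_pos: [0.5308, -0.2032, 0.0922]
tcp_rot: [-2.102, -2.334, -0.0]
wrist_force: [0.5, -0.7, -1.6]
opening: 0.505
```

```bash
python3 -c "
from h import *; rel([.5315,-.2032,.0799],96)
"
```

```text
t 21.70 p [ 0.5308 -0.2032  0.0922] yaw 96.0 tilt [-2.e-04  2.e-04 -1.e+00] F [ 0.5 -0.7 -1.6] M [-0.01  0.02  0.05] open 0.505 q7 1.79
d_tool mm [-0.   0.7 12.3]
turn -0.0 (mod 360)
```

Forces are negligible, with 12.3 mm left to go.

Request:
{"api": "step_arm", "payload": {
  "plan": [
    {"xyz": [0,0,1.5],"turn": 0},
    {"xyz": [0,0,1.5],"turn": 0},
    {"xyz": [0,0,1.5],"turn": 0},
    {"xyz": [0,0,1.5],"turn": 0},
    {"xyz": [0,0,1.5],"turn": 0},
    {"xyz": [0,0,1.5],"turn": 0},
    {"xyz": [0,0,1],"turn": 0},
    {"xyz": [0,0,1],"turn": 0},
    {"xyz": [0,0,0.5],"turn": 0},
    {"xyz": [0,0,0],"turn": 0}
  ]
}}

```text
clock: 22.95
ee_pos: [0.5308, -0.2032, 0.0808]
tcp_rot: [-2.102, -2.334, -0.0]
wrist_force: [-1.2, -0.6, -0.8]
opening: 0.507
```

```bash
python3 -c "
from h import *; rel([.5315,-.2032,.0799],96)
"
```

```text
t 22.95 p [ 0.5308 -0.2032  0.0808] yaw 96.0 tilt [-1.e-04  1.e-04 -1.e+00] F [-1.2 -0.6 -0.8] M [ 0.01 -0.04 -0.05] open 0.507 q7 1.79
d_tool mm [-0.   0.7  0.9]
turn -0.0 (mod 360)
```

Request:
{"api": "step_arm", "payload": {
  "plan": [
    {"xyz": [0,0,0.3],"turn": 0},
    {"xyz": [0,0,0.3],"turn": 0},
    {"xyz": [0,0,0.3],"turn": 0},
    {"xyz": [0,0,0.3],"turn": 0},
    {"xyz": [0,0,0.3],"turn": 0},
    {"xyz": [0,0,0],"turn": 0},
    {"xyz": [0,0,0],"turn": 0},
    {"xyz": [0,0,0],"turn": 0},
    {"xyz": [0,0,0],"turn": 0},
    {"xyz": [0,0,0],"turn": 0}
  ]
}}

```text
clock: 24.2
ee_pos: [0.5309, -0.2032, 0.0799]
tcp_rot: [2.102, 2.334, -0.0]
wrist_force: [-4.2, 1.0, 5.6]
opening: 0.509
```

```bash
python3 -c "
from h import *; rel([.5315,-.2032,.0799],96)
r=snap('side','6'); crop(r,220,150,50,50,11,'pics/side6.png')
p=[.5315,-.2032]
q=np.radians(6.2)
print(proj(r,[p[0]+.028*np.cos(q),p[1]+.028*np.sin(q),.09]))
"
```

```text
t 24.20 p [ 0.5309 -0.2032  0.0799] yaw 96.0 tilt [ 2.e-04 -3.e-04 -1.e+00] F [-4.2  1.   5.6] M [ 0.27  0.66 -0.04] open 0.509 q7 1.79
d_tool mm [-0.   0.6 -0. ]
turn -0.0 (mod 360)
[237.9577007  174.86332656]
```

View pics/side6.png

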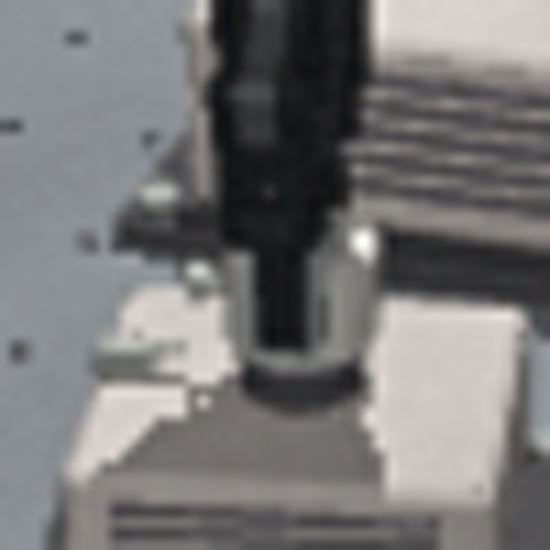

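Contact came at the predicted height (TCP 79.9 mm, about 6 N upward). The screw head shows at (237.7,174.3) against a predicted (238.0,174.9), so I'm handing in.

```bash
python3 -c "
from plant import ctrl; print(ctrl.close_job())
from h import *; rel()"
```

```text
the job is handed in; nothing more can be done
None
the job is handed in; nothing more can be done
```

The collar is fitted fully down on the drive's shoulder, with its set screw aimed at the pointer, and the fingers are still holding it. I handed the job in at about 24 s.

- **Which drive:** I used the smaller grey-white one, at pixel (298,187) in the top view. The pink one and the larger grey-white one were left alone.
- **Finding and turning the flat:** The fingers closed to 18.5 mm on the shaft, which means square on the flat. I then turned the shaft 43.5° clockwise to the pointer, and a top-view picture afterwards showed the flat facing it.
- **Fitting the collar:** I gripped the collar across its y and slid it down the shaft. In my readings between moves, the wrist force stayed under about 3 N until the shoulder.

**Last checks:**
- **Height:** Contact came with the tool 79.9 mm above the bench, exactly where the collar's underside should meet the shoulder. The upward force there was 5.6 N.
- **Grip and tilt:** The tool was upright, and the opening of about 43 mm fits the 44 mm collar.
- **Screw direction:** The screw head was within about 0.7 pixel (about 2 mm) of its predicted place in the side view.

**What disagreed or went unconfirmed:**
- **Camera views:** The side and top views disagreed by 5 to 10 mm in y. I relied on the top view and on the shaft position found by touch.
- **Sideways force:** A push of about 4 N remained at the end.
- **Top view:** The arm hid the collar from above, so I could only confirm its final position from the side view and the forces.
- **Bystanders:** I did not compare their positions before and after, but no move went near them.

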